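Clamp the sleeved tube in the V-block drilling fixture and hold it down

ROBOT

A 6-joint arm with a two-finger parallel gripper is mounted at the origin on the work surface. World frame = base frame: x ahead of the robot, y to its left, z up, the work surface at z = 0. Lengths are in m, angles in rad, forces in N, time in s.
With the tool pointing down it reaches from about 0.325 to 0.9 m from the base axis. Payload 6.1 kg.
Tool frame: the origin (TCP) lies at the very end of the fingers, on their centre line; the grasp point (between the pads) lies 19 mm behind it; z points along the fingers, y is the direction in which the jaws open and shut (so a half turn about z gives the same grasp; the last joint's range is limited). The gripper opens to 87 mm and grips with 3 to 60 N. Pads are 19 mm wide; open, the fingers measure 117 mm over their backs; the gripper's body (75 mm by 190 mm) begins 51 mm behind the grasp point.
Start: joints at [1.092, 0.22, 1.526, -0, 1.395, -0.126], TCP at [0.216, 0.586, 0.223] pointing down, gripper open.
Joint ranges: [-2.98, 2.98], [-0.91, 2.08], [0.09, 2.57], [-1.24, 4.39], [0.2, 2.65], [-2.68, 2.68]. Speed limits (rad/s): [2.57, 2.57, 3.01, 3.14, 3.14, 3.14].

INTERFACE

Orientations are given as a unit quaternion [x, y, z, w].
In Python, from station import ctrl, eyes gives the robot as it stands.
- The arm moves only by the tool carry_out, never from a script. Its arguments are lists of equal length, an entry for each row: "translation": the shift along the tool's x, y, z in m, a list of three; "delta_rot": the turn, a rotation vector about the tool's x, y, z in degrees, a list of three; "hand": the opening, from -1 (shut) to 1 (fully open). A call has 1 to 8 rows; each row shifts and turns the commanded pose from where the row before left it, along the tool's axes as they then stand; what a row does not reach is not made up. A row lasts 1/10 s, in which the tool goes at most 50 mm and 8.59 degrees, less where a joint would pass 70% of its speed; a pose out of reach is approached as far as the arm can. A call with a gripper value outside its range is refused whole. The fingers move at their own pace and stop on an object; "squeeze" is the grip in N (left out, the last holds). Time passes only in rows, so rows that do not move let the fingers close. It gives the time, the measured TCP pose, the force and the opening at its end, in the units of the state.
- ctrl.sense(): the state, without advancing time (a new reading comes with each control period).
- eyes.read_camera(name): name is "scene" or "top" or "wrist"; returns the picture (400x640x3 uint8, red, green, blue); there is no depth.
- eyes.camera_model(name): a dict with "fx", "fy", "cx", "cy" (pixels), "rvec" (rotation vector, rad) and "tvec" (3), from world to camera coordinates, as OpenCV has them. Camera axes: x right, y down, z forward; pixel columns grow to the right and rows downward; lengths in m; the calibration is good to about 2 mm. A picture is of the moment at which its call begins: read the wrist's pose just before it. camera_model takes no time and is no camera call; for the wrist camera it gives the pose at the moment of the call.
- ctrl.sign_off(): hands the job in, once; it reports no verdict.
The state is a dict: "clock": time; "joint_pos": joint angles; "joint_velocities": joint speeds; "joint_efforts": joint torques, N m; "ee_pos": TCP position; "ee_rot": TCP orientation; "contact_force": force on the tool from outside, world axes, zero at the start; "moment": the same for the moment, N m; "opening": opening from 0.0 (shut) to 1.0 (fully open).
Only numpy, scipy, OpenCV 4.12 (cv2) and the standard library are available. Lean on these libraries where they do the work, as an engineer would, in place of code of your own. Each camera call takes 0.05 s, during which the arm holds its last target. There are 200 camera calls.

TASK

Take the aluminium tube with the black grip sleeve out of the wooden rack and lay it in the steel V cradles of the drilling fixture, sleeve in the gap between the two cradles, so that it rests on both sides of the V. Let go of it, then swing the standing clamp lever down over it until the lever is fully down and level, its spring pad pressing the tube into the V. Finish while still holding the lever down (without you it springs back up), and leave the other tubes and the things on the bench where they are.

Things in the scene. Friction and masses are not known exactly. Their poses are not given: they have to be found in the camera images.
- tube_center (a point): centre (half-way up) of the tube to clamp: aluminium, 30 mm diameter, 140 mm long, about 0.22 kg, with a black rubber sleeve 35 mm in diameter and 50 mm long around its middle; x axis along the tube (either end may face either way, the ends are alike). It starts lying in one of the three slots of the rack, its axis 50 mm above the bench
- rack: low wooden rack, 120 x 260 mm, fixed; origin under its centre, at bench level. Three tubes lie along its x axis in slots at y = -85, 0 and +85 mm, each on two notched bars 14 mm thick at x = -42 and +42 mm (notch bottoms 35 mm, bar tops 43 mm above the bench); between the bars the floor is 8 mm high, so fingers have room beside a tube's middle
- fixture: drilling fixture, fixed: grey base plate 120 mm wide, 12 mm thick, from x = -115 to +150 mm; origin at bench level under the middle of the V. Its x axis runs along the V and points to the hinge post of the clamp lever (post at x = 103 to 127 mm, 48 mm wide, 112 mm high). The two steel cradles are each 25 mm long, 78 mm wide, 64 mm high, from 35 to 60 mm either side of the origin along x (a 70 mm gap between them, open down to the base plate), with an upward 90 degree V
- vee_center (a point): where the tube's centre must come: in the middle of the gap between the cradles, 60 mm above the bench (the height of the axis of a tube that rests on both flanks of the V); axes as the fixture's
- flank_a: V flanks (of both cradles) on the +y side of the V; origin and axes as the fixture's, not a contact point
- flank_b: V flanks (of both cradles) on the -y side of the V; origin and axes as the fixture's, not a contact point
- clamp (a joint): angle of the clamp lever (rad): 0 = level and against its stop, over the tube; about 1.57 = standing upright; it can lean back to 2.1. Starts at 1.75 to 2.0, leaning back clear of the V. Stiff hinge: it stays where it is left (about 1 to 2 N at its end moves it), except that near level, with a tube in the V, the spring pad lifts it to about 0.06 when it is let go; about 8 to 11 N down on its black grip brings it to the stop
- lever_hinge (a point): hinge of the clamp lever: 101 mm above the bench, 115 mm from the fixture's origin along its +x; the hinge axis is the fixture's y axis. The lever is a steel bar 16 mm wide and 12 mm thick (6 mm each side of the hinge line), reaching 177 mm, so up to 280 mm above the bench when it stands from the hinge; when level it runs from the hinge towards the fixture's -x
- lever_end (a point): middle of the upper face of the lever's black grip (34 mm long, 24 mm wide, 14 mm thick), 160 mm from the hinge and 7 mm out of the lever's middle plane, on the face that is on top when the lever is level and that faces away from the V (+x of the fixture) when it stands upright: push here. Its x axis points along the lever to the hinge, z out of that face
- pad: round rubber pad, 24 mm diameter, on a spring plunger under the lever, 115 mm from the hinge; comes down on the tube's sleeve; origin at its underside. With the lever level it is pushed in about 7 mm and presses with about 13 N
- bare_long_center (a point): centre of a bare aluminium tube, 30 mm diameter, 140 mm long, no sleeve, in another slot of the rack; leave it
- bare_short_center (a point): centre of a bare aluminium tube, 30 mm diameter, 115 mm long, no sleeve, in another slot of the rack; leave it
- plug: white plastic end plug, 30 mm across, 26 mm high, standing on the bench between rack and fixture; origin under its centre; leave it
- oil: oil bottle, 60 mm diameter, 130 mm high, beyond rack and fixture; leave it
- tape: roll of paper tape lying flat, 90 mm diameter, 25 mm high; leave it
- mallet: hammer lying beyond rack and fixture; leave it
- spanner: wrench lying at the right of the work area; leave it
- mug: white mug, 80 mm diameter, 90 mm high; leave it
Not all that is in view belongs to the job. Leave any orange or yellow look-alike of the part that bears tube_center alone.

How it is judged:
By the outcome, as a careful person would: the job done as asked, in the order asked, and still so for the second after the job is handed in, while the arm keeps its last pose, push and grip.
It also fails if it takes over 67 s, if anything falls off the work surface, if the arm or the gripper's body presses on something with over 40 N, if the wrist force passes 120 N, or if a joint passes its speed limit or range.

## Working session

There is one attempt and no reset: what is moved stays moved. The work goes in short steps, Python scripts to look and compute and a tool call to move; the robot and the scene stay as the last step left them, time stands still between calls to the robot, and variables do not carry over. Pictures are saved under pics/ and viewed, about 8 in all and at most 12, crops included, and the job is handed in when it is done.

Besides the shell and the picture viewer there is one more tool, called after "Request:" by a JSON object that holds its "name" and its "arguments", one argument or row to a line. carry_out: Moves the arm, as the interface text tells. Its arguments: {"type":"object","properties":{"translation":{"type":"array","items":{"type":"array","items":{"type":"number"}}},"delta_rot":{"type":"array","items":{"type":"array","items":{"type":"number"}}},"hand":{"type":"array","items":{"type":"number"}},"squeeze":{"type":"number"}},"required":["translation","delta_rot","hand"]}

```bash
mkdir -p pics; cat > h.py <<'E'
import numpy as np, cv2
from station import ctrl, eyes
from scipy.spatial.transform import Rotation as R
def cam(n):
    m=eyes.camera_model(n); K=np.array([[m['fx'],0,m['cx']],[0,m['fy'],m['cy']],[0,0,1]],float)
    return K,cv2.Rodrigues(np.array(m['rvec'],float))[0],np.array(m['tvec'],float).ravel()
def ray(c,uv,z):
    K,Rm,t=c; o=-Rm.T@t; d=Rm.T@np.linalg.inv(K)@np.array([uv[0],uv[1],1.]); return o+d*(z-o[2])/d[2]
def proj(c,P):
    K,Rm,t=c; p=(K@(Rm@np.atleast_2d(P).T+t[:,None])).T; return p[:,:2]/p[:,2:]
def snap(n,f,crop=None,scale=1.25):
    im=eyes.read_camera(n)[:,:,::-1]; cv2.imwrite('pics/raw_'+f,im)
    if crop: u0,v0,u1,v1=crop; im=im[v0:v1,u0:u1]
    cv2.imwrite('pics/'+f,cv2.resize(im,None,fx=scale,fy=scale,interpolation=cv2.INTER_CUBIC))
def delta(pos,quat=None):
    s=ctrl.sense(); T=R.from_quat(s['ee_rot'])
    print('tool shift',T.inv().apply(np.array(pos)-s['ee_pos']).round(4))
    if quat is not None: print('rotvec deg',np.degrees((T.inv()*R.from_quat(quat)).as_rotvec()).round(2))
E
python3 - <<'E'
from h import *
snap('top','top1.png'); snap('scene','sc1.png')
for n in('top','scene'):
    c=cam(n); print(n,(-c[1].T@c[2]).round(3),c[0][0,0],c[1].round(3).tolist())
s=ctrl.sense(); print(s['ee_rot'],s['opening'],s['clock'])
E
```

```text
top [ 0.36  -0.075  1.056] 420.7302849641916 [[-0.026, -0.999, -0.024], [-0.984, 0.029, -0.173], [0.174, 0.019, -0.985]]
scene [ 1.168 -0.062  0.723] 369.73090476504217 [[-0.013, 1.0, 0.019], [0.692, 0.022, -0.721], [-0.721, 0.003, -0.693]]
[ 1.75474012e-01  9.84483676e-01 -8.35585565e-04 -2.54993525e-04] 0.9998724463609545 0.1
```

View pics/top1.png

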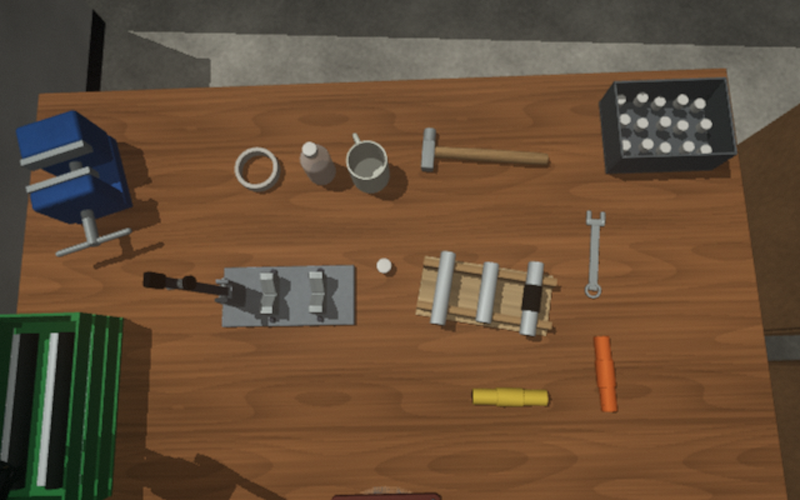

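View pics/sc1.png

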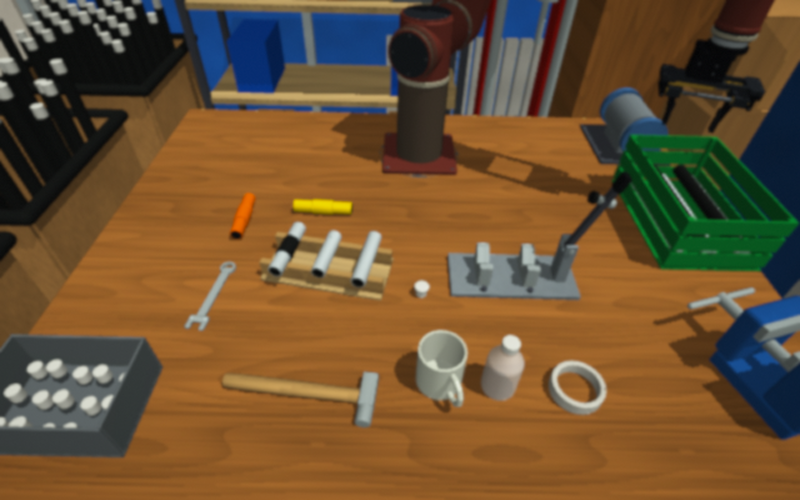

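```bash
python3 - <<'E'
from h import *
c=cam('top')
for n,uv,z in[('slv',(532,297),.06),('tubeU',(536,263),.06),('tubeL',(529,333),.06),('pTL',(223,267),.012),('pTR',(355,265),.012),('pBR',(355,325),.012),('pBL',(223,327),.012),('plug',(384,266),.026),('short',(488,292),.06),('long',(444,288),.06),('cr1',(268,292),.064),('cr2',(317,291),.064)]:
    print(n,ray(c,np.array(uv)/1.25,z).round(4))
im=cv2.imread('pics/raw_top1.png')
cv2.imwrite('pics/crops.png',np.hstack([cv2.resize(im[195:275,170:300],None,fx=3,fy=4*.75*1.0,interpolation=3),cv2.resize(im[195:275,325:455],None,fx=3,fy=3,interpolation=3)]))
E
```

```text
slv [ 0.4604 -0.289   0.06  ]
tubeU [ 0.5253 -0.3009  0.06  ]
tubeL [ 0.3931 -0.279   0.06  ]
pTL [0.5438 0.3202 0.012 ]
pTR [0.5399 0.0516 0.012 ]
pBR [0.4195 0.0526 0.012 ]
pBL [0.4226 0.3159 0.012 ]
plug [ 0.5338 -0.0078  0.026 ]
short [ 0.4722 -0.2066  0.06  ]
long [ 0.4822 -0.1236  0.06  ]
cr1 [0.4837 0.2122 0.064 ]
cr2 [0.4829 0.1183 0.064 ]
```

View pics/crops.png

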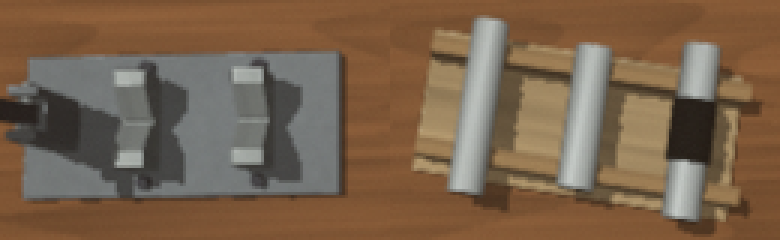

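Request:
{"name": "carry_out", "arguments": {
  "translation": [
    [-0.022, -0.0307, 0],
    [-0.022, -0.0307, 0],
    [-0.022, -0.0307, 0],
    [-0.022, -0.0307, 0],
    [-0.022, -0.0307, 0],
    [-0.022, -0.0307, 0],
    [-0.022, -0.0307, 0],
    [-0.022, -0.0307, 0]
  ],
  "delta_rot": [
    [0, 0, 0],
    [0, 0, 0],
    [0, 0, 0],
    [0, 0, 0],
    [0, 0, 0],
    [0, 0, 0],
    [0, 0, 0],
    [0, 0, 0]
  ],
  "hand": [1, 1, 1, 1, 1, 1, 1, 1]
}}

```text
clock: 0.9
ee_pos: [0.2961, 0.2937, 0.2222]
ee_rot: [0.175, 0.985, -0.0, -0.0]
contact_force: [0.9, 0.4, 0.2]
opening: 1.002
```

Request:
{"name": "carry_out", "arguments": {
  "translation": [
    [-0.022, -0.0307, 0],
    [-0.022, -0.0307, 0],
    [-0.022, -0.0307, 0],
    [-0.022, -0.0307, 0],
    [-0.022, -0.0307, 0],
    [-0.022, -0.0307, 0],
    [-0.022, -0.0307, 0],
    [-0.022, -0.0307, 0]
  ],
  "delta_rot": [
    [0, 0, 0],
    [0, 0, 0],
    [0, 0, 0],
    [0, 0, 0],
    [0, 0, 0],
    [0, 0, 0],
    [0, 0, 0],
    [0, 0, 0]
  ],
  "hand": [1, 1, 1, 1, 1, 1, 1, 1]
}}

```text
clock: 1.7
ee_pos: [0.3765, 0.0024, 0.2224]
ee_rot: [0.176, 0.984, 0.0, 0.0]
contact_force: [1.4, -0.2, -0.8]
opening: 0.999
```

Request:
{"name": "carry_out", "arguments": {
  "translation": [
    [-0.022, -0.0307, 0],
    [-0.022, -0.0307, 0],
    [-0.022, -0.0307, 0],
    [-0.022, -0.0307, 0],
    [-0.022, -0.0307, 0],
    [-0.022, -0.0307, 0],
    [-0.022, -0.0307, 0],
    [-0.022, -0.0307, 0]
  ],
  "delta_rot": [
    [0, 0, 0],
    [0, 0, 0],
    [0, 0, 0],
    [0, 0, 0],
    [0, 0, 0],
    [0, 0, 0],
    [0, 0, 0],
    [0, 0, 0]
  ],
  "hand": [1, 1, 1, 1, 1, 1, 1, 1]
}}

```text
clock: 2.5
ee_pos: [0.4568, -0.2888, 0.222]
ee_rot: [0.176, 0.984, 0.0, -0.0]
contact_force: [0.4, -0.3, -0.2]
opening: 0.999
```

Request:
{"name": "carry_out", "arguments": {
  "translation": [
    [0, 0, 0],
    [0, 0, 0],
    [0, 0, 0],
    [0, 0, 0],
    [0, 0, 0],
    [0, 0, 0],
    [0, 0, 0],
    [0, 0, 0]
  ],
  "delta_rot": [
    [0, 0, 8.4],
    [0, 0, 8.4],
    [0, 0, 8.4],
    [0, 0, 8.4],
    [0, 0, 8.4],
    [0, 0, 8.4],
    [0, 0, 8.4],
    [0, 0, 8.4]
  ],
  "hand": [1, 1, 1, 1, 1, 1, 1, 1]
}}

```text
clock: 3.3
ee_pos: [0.4566, -0.2871, 0.222]
ee_rot: [0.693, 0.721, -0.0, -0.0]
contact_force: [0.3, -0.1, 0.1]
opening: 0.997
```

Request:
{"name": "carry_out", "arguments": {
  "translation": [
    [0, 0, 0],
    [0, 0, 0],
    [0, 0, 0],
    [0, 0, 0],
    [0, 0, 0],
    [0, 0, 0],
    [0, 0, 0],
    [0, 0, 0]
  ],
  "delta_rot": [
    [0, 0, 8.4],
    [0, 0, 8.4],
    [0, 0, 8.4],
    [0, 0, 8.4],
    [0, 0, 8.4],
    [0, 0, 8.4],
    [0, 0, 8.4],
    [0, 0, 8.4]
  ],
  "hand": [1, 1, 1, 1, 1, 1, 1, 1]
}}

```text
clock: 4.1
ee_pos: [0.4566, -0.2871, 0.222]
ee_rot: [0.976, 0.217, -0.0, -0.0]
contact_force: [0.3, -0.8, 0.3]
opening: 1.003
```

Request:
{"name": "carry_out", "arguments": {
  "translation": [
    [0, 0, 0],
    [0, 0, 0],
    [0, 0, 0],
    [0, 0, 0],
    [0, 0, 0]
  ],
  "delta_rot": [
    [0, 0, 8.4],
    [0, 0, 8.4],
    [0, 0, 8.4],
    [0, 0, 8.4],
    [0, 0, 0]
  ],
  "hand": [1, 1, 1, 1, 1]
}}

```text
clock: 4.6
ee_pos: [0.4566, -0.2872, 0.2221]
ee_rot: [0.997, -0.072, -0.0, -0.0]
contact_force: [-0.8, -0.1, -0.5]
opening: 0.997
```

```bash
python3 - <<'E'
from h import *
s=ctrl.sense(); print(s['ee_pos'],s['ee_rot'],s['joint_pos'],s['clock'])
c=cam('wrist'); np.save('w1.npy',np.array([*c[0].ravel(),*c[1].ravel(),*c[2]]))
snap('wrist','w1.png')
print(-c[1].T@c[2],c[0][0,0]); print(proj(c,[[.46,-.289,.05],[.5253,-.301,.05],[.393,-.279,.05]])*1.25)
E
```

```text
[ 0.45660034 -0.28715187  0.22207716] [ 9.97385551e-01 -7.22624218e-02 -3.73188184e-04 -2.57303729e-04] [-7.07615306e-01  1.67340741e-02  1.74976519e+00 -2.92536843e-05
  1.37599952e+00  1.00783763e+00] 4.6
[ 0.52684224 -0.29638783  0.38483152] 336.2969488051096
[[403.364694   223.42523554]
 [406.74046266 138.72857678]
 [402.92267635 301.4904199 ]]
```

View pics/w1.png

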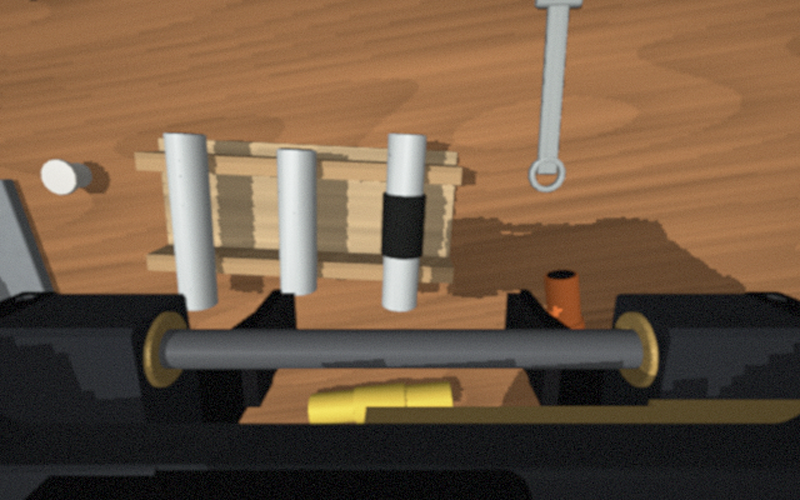

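```bash
python3 - <<'E'
from h import *
c=cam('wrist')
q=lambda u,v,z:ray(c,(u/1.25,v/1.25),z)
S=q(403.5,224.5,.0675);a=.5*(q(387,140,.05)+q(425,140,.05));b=.5*(q(382,304,.05)+q(417,304,.05))
print(S,a,b,np.degrees(np.arctan2(*(a-b)[1::-1])),np.linalg.norm(a-b))
E
```

```text
[ 0.46269181 -0.28936358  0.0675    ] [ 0.52455314 -0.30002163  0.05      ] [ 0.3911262  -0.27609506  0.05      ] -10.166420029640946 0.13555525773892468
```

Request:
{"name": "carry_out", "arguments": {
  "translation": [
    [0.0038, 0.0013, 0.02],
    [0, 0, 0.04],
    [0, 0, 0.04],
    [0, 0, 0.04],
    [0, 0, 0.03],
    [0, 0, 0.021],
    [0, 0, 0],
    [0, 0, 0]
  ],
  "delta_rot": [
    [0, 0, 1.4],
    [0, 0, 0],
    [0, 0, 0],
    [0, 0, 0],
    [0, 0, 0],
    [0, 0, 0],
    [0, 0, 0],
    [0, 0, 0]
  ],
  "hand": [1, 1, 1, 1, 1, 1, 1, -1],
  "squeeze": 20
}}

```text
clock: 5.45
ee_pos: [0.4604, -0.2891, 0.0317]
ee_rot: [0.997, -0.083, -0.0, -0.0]
contact_force: [0.7, -0.1, -0.0]
opening: 0.966
```

Request:
{"name": "carry_out", "arguments": {
  "translation": [
    [0, 0, 0],
    [0, 0, 0],
    [0, 0, 0],
    [0, 0, 0],
    [0, 0, 0],
    [0, 0, 0],
    [0, 0, 0],
    [0, 0, 0]
  ],
  "delta_rot": [
    [0, 0, 0],
    [0, 0, 0],
    [0, 0, 0],
    [0, 0, 0],
    [0, 0, 0],
    [0, 0, 0],
    [0, 0, 0],
    [0, 0, 0]
  ],
  "hand": [-1, -1, -1, -1, -1, -1, -1, -1]
}}

```text
clock: 6.25
ee_pos: [0.4604, -0.2893, 0.0316]
ee_rot: [0.996, -0.084, 0.0, 0.0]
contact_force: [-0.6, -0.8, 1.4]
opening: 0.397
```

Request:
{"name": "carry_out", "arguments": {
  "translation": [
    [0, 0, -0.01],
    [0, 0, -0.02],
    [0, 0, -0.03],
    [0, 0, -0.035],
    [0, 0, -0.035],
    [0, 0, 0]
  ],
  "delta_rot": [
    [0, 0, 0],
    [0, 0, 0],
    [0, 0, 0],
    [0, 0, 0],
    [0, 0, 0],
    [0, 0, 0]
  ],
  "hand": [-1, -1, -1, -1, -1, -1]
}}

```text
clock: 6.85
ee_pos: [0.4632, -0.2914, 0.1678]
ee_rot: [0.996, -0.084, 0.004, 0.003]
contact_force: [1.0, -1.8, -1.9]
opening: 0.396
```

Request:
{"name": "carry_out", "arguments": {
  "translation": [
    [-0.0039, -0.0385, 0],
    [-0.0039, -0.0385, 0],
    [-0.0039, -0.0385, 0],
    [-0.0039, -0.0385, 0],
    [-0.0039, -0.0385, 0],
    [-0.0039, -0.0385, 0],
    [-0.0039, -0.0385, 0],
    [-0.0039, -0.0385, 0]
  ],
  "delta_rot": [
    [0, 0, 0],
    [0, 0, 0],
    [0, 0, 0],
    [0, 0, 0],
    [0, 0, 0],
    [0, 0, 0],
    [0, 0, 0],
    [0, 0, 0]
  ],
  "hand": [-1, -1, -1, -1, -1, -1, -1, -1]
}}

```text
clock: 7.65
ee_pos: [0.48, 0.0214, 0.1604]
ee_rot: [0.996, -0.084, -0.001, -0.0]
contact_force: [0.6, 0.7, -3.0]
opening: 0.398
```

Request:
{"name": "carry_out", "arguments": {
  "translation": [
    [0, 0, 0],
    [0, 0, 0],
    [0, 0, 0],
    [0, 0, 0],
    [0, 0, 0],
    [0, 0, 0],
    [0, 0, 0],
    [0, 0, 0]
  ],
  "delta_rot": [
    [0, 0, -7],
    [0, 0, -7],
    [0, 0, -7],
    [0, 0, -7],
    [0, 0, -7],
    [0, 0, -7],
    [0, 0, -7],
    [0, 0, -7]
  ],
  "hand": [-1, -1, -1, -1, -1, -1, -1, -1]
}}

```text
clock: 8.45
ee_pos: [0.48, 0.0199, 0.1602]
ee_rot: [0.918, 0.396, -0.001, -0.001]
contact_force: [0.6, 0.3, -3.4]
opening: 0.395
```

Request:
{"name": "carry_out", "arguments": {
  "translation": [
    [0, 0, 0],
    [0, 0, 0],
    [0, 0, 0],
    [0, 0, 0],
    [0, 0, 0],
    [0, 0, 0],
    [0, 0, 0],
    [0, 0, 0]
  ],
  "delta_rot": [
    [0, 0, -7],
    [0, 0, -7],
    [0, 0, -7],
    [0, 0, -7],
    [0, 0, -7],
    [0, 0, -7],
    [0, 0, -0.9],
    [0, 0, 0]
  ],
  "hand": [-1, -1, -1, -1, -1, -1, -1, -1]
}}

```text
clock: 9.25
ee_pos: [0.4805, 0.0198, 0.1607]
ee_rot: [0.712, 0.702, -0.0, -0.001]
contact_force: [0.1, 0.9, -3.2]
opening: 0.395
```

```bash
python3 - <<'E'
from h import *
s=ctrl.sense(); print(s['ee_pos'],s['ee_rot'],s['joint_pos'],s['clock'],s['opening'])
c=cam('wrist'); snap('wrist','w2.png'); snap('top','top2.png')
print(-c[1].T@c[2])
O=np.array([.4815,.166,0]);ex=np.array([.014,1,0]);ey=np.array([-1,.014,0]);
print((proj(c,[O+ex*a+ey*b+[0,0,z] for a,b,z in[(-60,39,.064),(-60,-39,.064),(-35,39,.064),(-35,-39,.064),(60,39,.064),(60,-39,.064),(-115,60,.012),(-115,-60,.012)] for a,b in[(a/1e3,b/1e3)]])*1.25).round(1))
E
```

```text
[0.48045109 0.01978332 0.16074872] [ 7.12370008e-01  7.01803682e-01 -4.69101861e-04 -5.85830310e-04] [-1.23035399e-01 -7.34051521e-02  1.95657280e+00 -8.45339456e-06
  1.25992598e+00 -1.08089623e-01] 9.25 0.39546520542663316
[0.48170733 0.09173831 0.32355188]
[[ 332.1  112.7]
 [ 464.9  112.6]
 [ 330.2   66.8]
 [ 466.6   66.6]
 [ 322.1 -132.9]
 [ 474.  -133.2]
 [ 318.   194.8]
 [ 480.   194.7]]
```

View pics/w2.png

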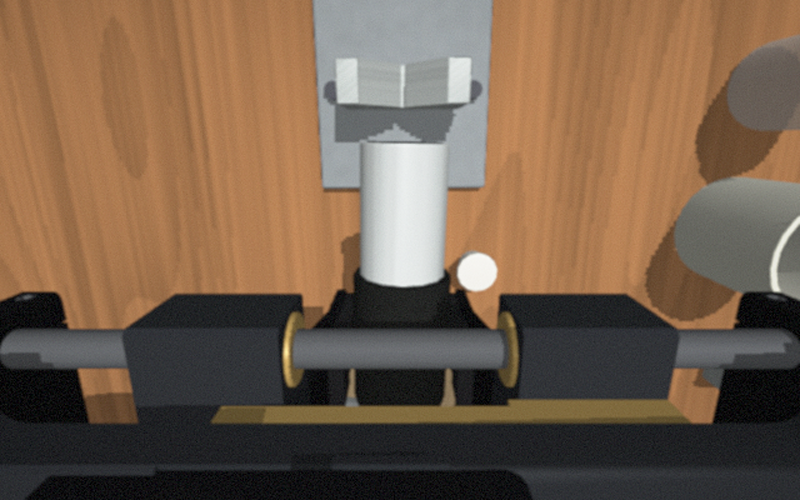

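```bash
python3 - <<'E'
from h import *
c=cam('wrist'); s=ctrl.sense(); T=R.from_quat(s['ee_rot']); p=np.array(s['ee_pos'])
print(T.as_matrix().round(4))
for a in(-.07,.07,.025):
  for z in (0,-.015): print(a,z,(proj(c,[p+T.apply([a,0,-.019+z])])*1.25).round(1))
q=lambda u,v,z:ray(c,(u/1.25,v/1.25),z)
print('cradle near L,R,far L,R',*[q(*k,.064).round(4) for k in[(336,104),(471,103.5),(337,59),(470,57)]])
print('plate',*[q(*k,.012).round(4) for k in[(323.5,187.5),(485,187),(314,0),(492,0)]])
c=cam('top'); im=cv2.imread('pics/raw_top2.png')
cv2.imwrite('pics/t2c.png',cv2.resize(im[185:285,110:340],None,fx=3.4,fy=3.4,interpolation=3))
O=np.array([.4845,.171,0]);
print((proj(c,O+np.array([[.039,-.06,.064],[-.039,-.06,.064],[0,.115,.112],[-.06,-.115,.012],[.06,-.115,.012]]))-[110,185])*3.4)
E
```

```text
[[ 1.480e-02  9.999e-01 -8.000e-04]
 [ 9.999e-01 -1.480e-02  1.000e-04]
 [ 1.000e-04 -8.000e-04 -1.000e+00]]
-0.07 0 [[400.1 489.4]]
-0.07 -0.015 [[400.1 521. ]]
0.07 0 [[400.2 143.9]]
0.07 -0.015 [[400.2 144.6]]
0.025 0 [[400.2 273.1]]
0.025 -0.015 [[400.2 287.4]]
cradle near L,R,far L,R [0.4445 0.1113 0.064 ] [0.5235 0.1104 0.064 ] [0.4464 0.1356 0.064 ] [0.5222 0.1355 0.064 ]
plate [0.4247 0.057  0.012 ] [0.5439 0.0557 0.012 ] [0.426  0.1806 0.012 ] [0.5439 0.1789 0.012 ]
[[498.78321976 104.98872255]
 [498.44375067 215.68067263]
 [224.93575744 158.80837563]
 [586.91590254 248.24169788]
 [585.67565461  85.93028293]]
```

View pics/t2c.png

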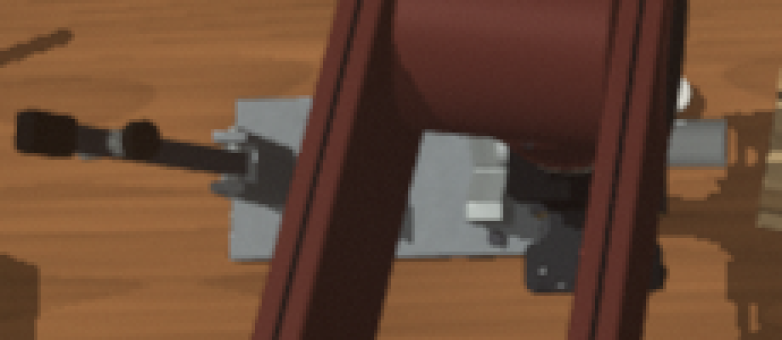

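Request:
{"name": "carry_out", "arguments": {
  "translation": [
    [0.03, 0, 0],
    [0.03, 0, 0],
    [0.03, 0, 0],
    [0.03, 0, 0],
    [0.02, 0, 0],
    [0.009, 0, 0],
    [0, 0, 0]
  ],
  "delta_rot": [
    [0, 0, 0],
    [0, 0, 0],
    [0, 0, 0],
    [0, 0, 0],
    [0, 0, 0],
    [0, 0, 0],
    [0, 0, 0]
  ],
  "hand": [-1, -1, -1, -1, -1, -1, -1]
}}

```text
clock: 10.05
ee_pos: [0.4828, 0.1694, 0.1614]
ee_rot: [0.711, 0.703, -0.0, -0.0]
contact_force: [-0.1, 0.2, -3.3]
opening: 0.395
```

Request:
{"name": "carry_out", "arguments": {
  "translation": [
    [0, 0, 0.025],
    [0, 0, 0.03],
    [0, 0, 0.03],
    [0, 0, 0.02],
    [0, 0, 0.005],
    [0, 0, 0],
    [0, 0, 0]
  ],
  "delta_rot": [
    [0, 0, 0],
    [0, 0, 0],
    [0, 0, 0],
    [0, 0, 0],
    [0, 0, 0],
    [0, 0, 0],
    [0, 0, 0]
  ],
  "hand": [-1, -1, -1, -1, -1, -1, -1]
}}

```text
clock: 10.75
ee_pos: [0.4841, 0.1684, 0.0528]
ee_rot: [0.712, 0.702, 0.001, 0.001]
contact_force: [1.0, 0.8, -2.8]
opening: 0.393
```

```bash
python3 - <<'E'
from h import *
s=ctrl.sense(); print(s['ee_pos'],s['contact_force'],s['moment'],s['clock'])
snap('scene','sc2.png',crop=(310,130,510,260),scale=4); delta([.4825,.169,.042])
E
```

```text
[0.48413659 0.16835853 0.05280555] [ 0.98266667  0.75117024 -2.79632616] [-0.10755385  0.03489669 -0.02865216] 10.75
tool shift [ 0.0004 -0.002   0.0112]
```

View pics/sc2.png

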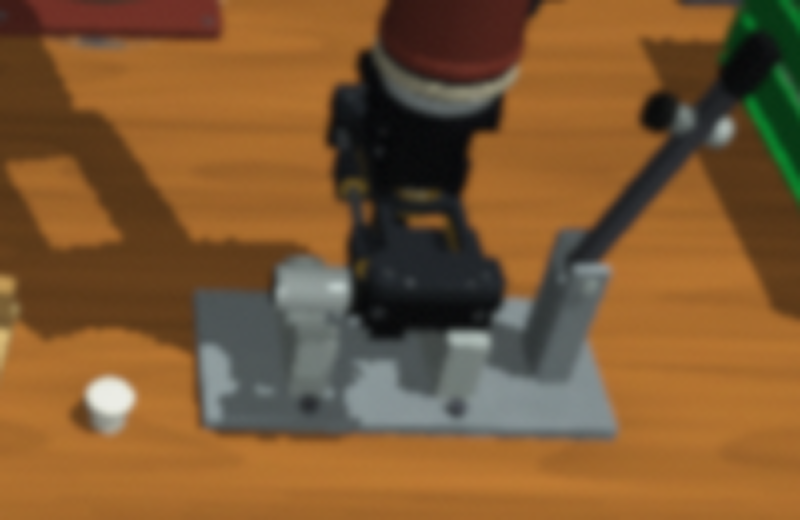

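Request:
{"name": "carry_out", "arguments": {
  "translation": [
    [0, 0, 0.004],
    [0, 0, 0.003],
    [0, 0, 0],
    [0, 0, 0]
  ],
  "delta_rot": [
    [0, 0, 0],
    [0, 0, 0],
    [0, 0, 0],
    [0, 0, 0]
  ],
  "hand": [-1, -1, -1, -1]
}}

```text
clock: 11.2
ee_pos: [0.4828, 0.1687, 0.0445]
ee_rot: [0.711, 0.703, -0.0, -0.0]
contact_force: [-0.9, -0.0, -2.7]
opening: 0.399
```

Request:
{"name": "carry_out", "arguments": {
  "translation": [
    [0, 0, 0.0015],
    [0, 0, 0.0015],
    [0, 0, 0],
    [0, 0, 0]
  ],
  "delta_rot": [
    [0, 0, 0],
    [0, 0, 0],
    [0, 0, 0],
    [0, 0, 0]
  ],
  "hand": [-1, -1, -1, -1]
}}

```text
clock: 11.6
ee_pos: [0.4837, 0.1687, 0.0423]
ee_rot: [0.711, 0.703, 0.0, 0.001]
contact_force: [-0.9, -0.9, 4.4]
opening: 0.392
```

Request:
{"name": "carry_out", "arguments": {
  "translation": [
    [0, 0, 0],
    [0, 0, 0],
    [0, 0, 0],
    [0, 0, 0],
    [0, 0, 0],
    [0, 0, 0],
    [0, 0, 0],
    [0, 0, 0]
  ],
  "delta_rot": [
    [0, 0, 0],
    [0, 0, 0],
    [0, 0, 0],
    [0, 0, 0],
    [0, 0, 0],
    [0, 0, 0],
    [0, 0, 0],
    [0, 0, 0]
  ],
  "hand": [0, 0.4, 1, 1, 1, 1, 1, 1]
}}

```text
clock: 12.4
ee_pos: [0.483, 0.1687, 0.0416]
ee_rot: [0.711, 0.703, 0.0, 0.0]
contact_force: [-0.4, 0.0, 0.3]
opening: 0.978
```

Request:
{"name": "carry_out", "arguments": {
  "translation": [
    [0, 0, -0.01],
    [0, 0, -0.03],
    [0, 0, -0.04],
    [0, 0, -0.04],
    [0, 0, -0.03],
    [0, 0, 0]
  ],
  "delta_rot": [
    [0, 0, 0],
    [0, 0, 0],
    [0, 0, 0],
    [0, 0, 0],
    [0, 0, 0],
    [0, 0, 0]
  ],
  "hand": [1, 1, 1, 1, 1, 1]
}}

```text
clock: 13.0
ee_pos: [0.4863, 0.1694, 0.198]
ee_rot: [0.711, 0.703, 0.004, 0.003]
contact_force: [0.3, -0.0, 0.1]
opening: 1.001
```

Request:
{"name": "carry_out", "arguments": {
  "translation": [
    [0, 0, -0.04],
    [0, 0, -0.04],
    [0, 0, -0.04],
    [0.03, 0, -0.01],
    [0.04, 0, 0],
    [0.04, 0, 0],
    [0.04, 0, 0],
    [0.04, 0, 0]
  ],
  "delta_rot": [
    [0, 0, 0],
    [0, 0, 0],
    [0, 0, 0],
    [0, 0, 0],
    [0, 0, 0],
    [0, 0, 0],
    [0, 0, 0],
    [0, 0, 0]
  ],
  "hand": [-1, -1, -1, -1, -1, -1, -1, -1]
}}

```text
clock: 13.8
ee_pos: [0.4848, 0.3601, 0.3211]
ee_rot: [0.712, 0.703, -0.0, -0.0]
contact_force: [1.0, 0.3, 0.7]
opening: 0.354
```

Request:
{"name": "carry_out", "arguments": {
  "translation": [
    [0.04, 0, 0],
    [0, 0, 0],
    [0, 0, 0]
  ],
  "delta_rot": [
    [0, 0, 0],
    [0, 0, 0],
    [0, 0, 0]
  ],
  "hand": [-1, -1, -1]
}}

```text
clock: 14.1
ee_pos: [0.4851, 0.3991, 0.3204]
ee_rot: [0.711, 0.703, -0.001, -0.0]
contact_force: [0.5, 0.0, -0.1]
opening: 0.082
```

```bash
python3 - <<'E'
from h import *
s=ctrl.sense(); print(s['ee_pos'],s['ee_rot'],s['joint_pos'],s['opening'],s['clock'])
snap('scene','sc3.png',crop=(340,100,540,250),scale=4)
c=cam('scene'); H=np.array([.485,.285,.101])
for th in (1.7,1.8,1.9,2.0):
  print(th,[(4*(proj(c,[H+[0,-r*np.cos(th),r*np.sin(th)]])-[340,100])).round(0).tolist() for r in(0,.143,.177)])
print((4*(proj(c,[[.483,.1,.06],[.483,.239,.06]])-[340,100])).round())
E
```

```text
[0.48514233 0.39908408 0.3203791 ] [ 7.10851612e-01  7.03341160e-01 -1.09397276e-03 -4.14298753e-05] [ 5.63143316e-01  1.86518936e-01  1.38449798e+00 -3.90030380e-04
  1.57273023e+00  5.73764422e-01] 0.08212600312042219 14.1
1.7 [[[462.0, 381.0]], [[565.0, 195.0]], [[593.0, 145.0]]]
1.8 [[[462.0, 381.0]], [[588.0, 200.0]], [[623.0, 150.0]]]
1.9 [[[462.0, 381.0]], [[610.0, 206.0]], [[651.0, 159.0]]]
2.0 [[[462.0, 381.0]], [[630.0, 214.0]], [[676.0, 169.0]]]
[[157. 419.]
 [372. 424.]]
```

View pics/sc3.png

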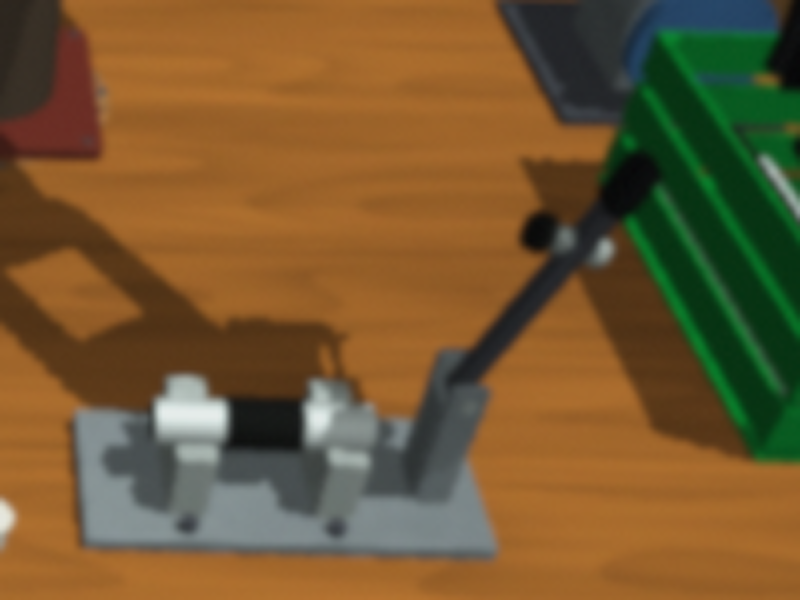

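```bash
cat > path.py <<'E'
from h import *
Hy,Hz=.284,.101
ths=np.r_[1.9,np.linspace(1.85,.1,25)]
P=[]
for t in ths:
    r=.150+.006*(1-t/1.9); p=.002
    P.append([Hy-r*np.cos(t)+(.007-p)*np.sin(t)+.0095*np.sin(min(t,1.57)), Hz+r*np.sin(t)+(.007-p)*np.cos(t)-(.004 if t>1.3 else 0)])
P=np.array(P); print(P[0],P[-1]); d=np.diff(P,axis=0)
print([[round(a,3),0,round(-b,3)] for a,b in d]); print(ths.round(2))
E
python3 path.py
```

```text
[0.34672493 0.23732857] [0.13054115 0.12151751]
[[np.float64(-0.007), 0, np.float64(-0.003)], [np.float64(-0.01), 0, np.float64(-0.003)], [np.float64(-0.011), 0, np.float64(-0.002)], [np.float64(-0.011), 0, np.float64(-0.002)], [np.float64(-0.011), 0, np.float64(-0.001)], [np.float64(-0.011), 0, np.float64(-0.0)], [np.float64(-0.011), 0, np.float64(0.001)], [np.float64(-0.011), 0, np.float64(0.002)], [np.float64(-0.011), 0, np.float64(-0.002)], [np.float64(-0.011), 0, np.float64(0.003)], [np.float64(-0.011), 0, np.float64(0.004)], [np.float64(-0.01), 0, np.float64(0.005)], [np.float64(-0.01), 0, np.float64(0.005)], [np.float64(-0.01), 0, np.float64(0.006)], [np.float64(-0.009), 0, np.float64(0.007)], [np.float64(-0.009), 0, np.float64(0.007)], [np.float64(-0.008), 0, np.float64(0.008)], [np.float64(-0.008), 0, np.float64(0.009)], [np.float64(-0.007), 0, np.float64(0.009)], [np.float64(-0.007), 0, np.float64(0.01)], [np.float64(-0.006), 0, np.float64(0.01)], [np.float64(-0.005), 0, np.float64(0.01)], [np.float64(-0.004), 0, np.float64(0.011)], [np.float64(-0.004), 0, np.float64(0.011)], [np.float64(-0.003), 0, np.float64(0.011)]]
[1.9  1.85 1.78 1.7  1.63 1.56 1.49 1.41 1.34 1.27 1.19 1.12 1.05 0.98
 0.9  0.83 0.76 0.68 0.61 0.54 0.46 0.39 0.32 0.25 0.17 0.1 ]
```

Request:
{"name": "carry_out", "arguments": {
  "translation": [
    [0, 0, 0.02],
    [0, 0, 0.03],
    [0, 0, 0.025],
    [0, 0, 0],
    [0, 0, 0]
  ],
  "delta_rot": [
    [0, 0, 0],
    [0, 0, 0],
    [0, 0, 0],
    [0, 0, 0],
    [0, 0, 0]
  ],
  "hand": [-1, -1, -1, -1, -1]
}}

```text
clock: 14.65
ee_pos: [0.486, 0.3976, 0.247]
ee_rot: [0.712, 0.702, -0.0, 0.0]
contact_force: [0.7, 0.1, 0.6]
opening: 0.007
```

Request:
{"name": "carry_out", "arguments": {
  "translation": [
    [-0.013, 0, 0],
    [-0.013, 0, 0],
    [-0.013, 0, 0],
    [-0.013, 0, 0],
    [-0.013, 0, 0],
    [-0.012, 0, 0],
    [-0.012, 0, 0],
    [-0.012, 0, 0]
  ],
  "delta_rot": [
    [0, 0, 0],
    [0, 0, 0],
    [0, 0, 0],
    [0, 0, 0],
    [0, 0, 0],
    [0, 0, 0],
    [0, 0, 0],
    [0, 0, 0]
  ],
  "hand": [-1, -1, -1, -1, -1, -1, -1, -1]
}}

```text
clock: 15.45
ee_pos: [0.4845, 0.2966, 0.2465]
ee_rot: [0.712, 0.703, -0.0, -0.0]
contact_force: [-0.4, 0.7, 0.6]
opening: 0.004
```

Request:
{"name": "carry_out", "arguments": {
  "translation": [
    [-0.011, 0, 0],
    [-0.011, 0, 0.001],
    [-0.011, 0, 0.002],
    [-0.011, 0, -0.002],
    [-0.011, 0, 0.003],
    [-0.011, 0, 0.004]
  ],
  "delta_rot": [
    [0, 0, 0],
    [0, 0, 0],
    [0, 0, 0],
    [0, 0, 0],
    [0, 0, 0],
    [0, 0, 0]
  ],
  "hand": [-1, -1, -1, -1, -1, -1]
}}

```text
clock: 16.05
ee_pos: [0.4839, 0.2308, 0.2386]
ee_rot: [0.711, 0.703, 0.0, 0.0]
contact_force: [0.3, 0.5, -0.1]
opening: 0.001
```

```bash
python3 - <<'E'
from h import *
s=ctrl.sense(); print(s['ee_pos'],s['contact_force'],s['clock'])
snap('scene','sc4.png',crop=(340,50,540,250),scale=3)
E
```

```text
[0.48390196 0.23079926 0.23858456] [ 0.31225356  0.50846479 -0.10544368] 16.05
```

View pics/sc4.png

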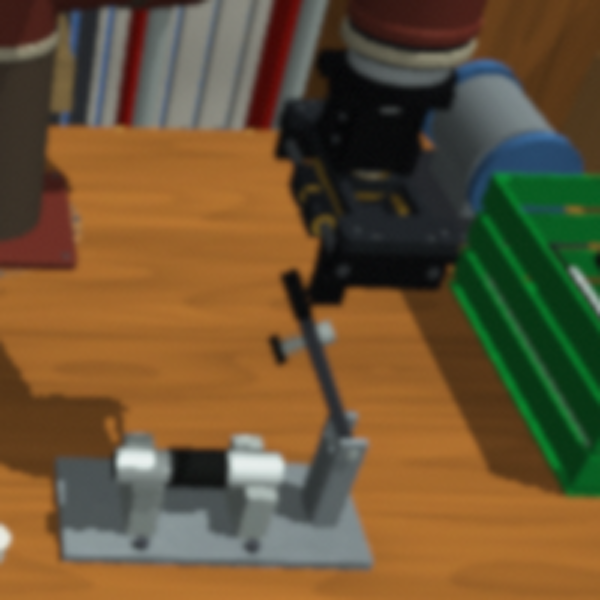

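Request:
{"name": "carry_out", "arguments": {
  "translation": [
    [-0.01, 0, 0.005],
    [-0.01, 0, 0.005],
    [-0.01, 0, 0.006],
    [-0.009, 0, 0.007],
    [-0.009, 0, 0.007],
    [-0.008, 0, 0.008],
    [-0.008, 0, 0.009]
  ],
  "delta_rot": [
    [0, 0, 0],
    [0, 0, 0],
    [0, 0, 0],
    [0, 0, 0],
    [0, 0, 0],
    [0, 0, 0],
    [0, 0, 0]
  ],
  "hand": [-1, -1, -1, -1, -1, -1, -1]
}}

```text
clock: 16.8
ee_pos: [0.483, 0.167, 0.1909]
ee_rot: [0.712, 0.703, 0.0, 0.0]
contact_force: [0.5, -0.2, 0.2]
opening: 0.006
```

Request:
{"name": "carry_out", "arguments": {
  "translation": [
    [-0.007, 0, 0.009],
    [-0.007, 0, 0.01],
    [-0.006, 0, 0.01],
    [-0.005, 0, 0.01],
    [-0.004, 0, 0.011],
    [-0.004, 0, 0.011],
    [-0.003, 0, 0.009],
    [0, 0, 0]
  ],
  "delta_rot": [
    [0, 0, 0],
    [0, 0, 0],
    [0, 0, 0],
    [0, 0, 0],
    [0, 0, 0],
    [0, 0, 0],
    [0, 0, 0],
    [0, 0, 0]
  ],
  "hand": [-1, -1, -1, -1, -1, -1, -1, -1]
}}

```text
clock: 17.6
ee_pos: [0.4814, 0.1313, 0.1197]
ee_rot: [0.712, 0.703, -0.001, -0.001]
contact_force: [0.8, 0.3, 0.8]
opening: 0.003
```

Request:
{"name": "carry_out", "arguments": {
  "translation": [
    [-0.002, 0, 0.003],
    [-0.001, 0, 0.003],
    [0, 0, 0.003],
    [0, 0, 0],
    [0, 0, 0]
  ],
  "delta_rot": [
    [0, 0, 0],
    [0, 0, 0],
    [0, 0, 0],
    [0, 0, 0],
    [0, 0, 0]
  ],
  "hand": [-1, -1, -1, -1, -1]
}}

```text
clock: 18.1
ee_pos: [0.4829, 0.1289, 0.1131]
ee_rot: [0.711, 0.703, 0.001, 0.0]
contact_force: [-0.7, 2.3, 3.9]
opening: 0.008
```

Request:
{"name": "carry_out", "arguments": {
  "translation": [
    [0, 0, 0.002],
    [0, 0, 0.001],
    [0, 0, 0],
    [0, 0, 0]
  ],
  "delta_rot": [
    [0, 0, 0],
    [0, 0, 0],
    [0, 0, 0],
    [0, 0, 0]
  ],
  "hand": [-1, -1, -1, -1]
}}

```text
clock: 18.5
ee_pos: [0.483, 0.1288, 0.1104]
ee_rot: [0.711, 0.703, 0.0, 0.0]
contact_force: [-1.5, 1.4, 5.9]
opening: 0.005
```

Request:
{"name": "carry_out", "arguments": {
  "translation": [
    [0, 0, 0.0015],
    [0, 0, 0.0015],
    [0, 0, 0],
    [0, 0, 0]
  ],
  "delta_rot": [
    [0, 0, 0],
    [0, 0, 0],
    [0, 0, 0],
    [0, 0, 0]
  ],
  "hand": [-1, -1, -1, -1]
}}

```text
clock: 18.9
ee_pos: [0.483, 0.1287, 0.1083]
ee_rot: [0.711, 0.703, 0.0, 0.0]
contact_force: [-5.5, 1.0, 14.5]
opening: 0.002
```

Request:
{"name": "carry_out", "arguments": {
  "translation": [
    [0, 0, 0.0015],
    [0, 0, 0],
    [0, 0, 0],
    [0, 0, 0]
  ],
  "delta_rot": [
    [0, 0, 0],
    [0, 0, 0],
    [0, 0, 0],
    [0, 0, 0]
  ],
  "hand": [-1, -1, -1, -1]
}}

```text
clock: 19.3
ee_pos: [0.4831, 0.1287, 0.1081]
ee_rot: [0.711, 0.703, 0.0, 0.0]
contact_force: [-10.7, -1.1, 23.9]
opening: 0.004
```

Request:
{"name": "carry_out", "arguments": {
  "translation": [
    [0, -0.001, -0.0004],
    [0, 0, 0],
    [0, 0, 0],
    [0, 0, 0]
  ],
  "delta_rot": [
    [0, 0, 0],
    [0, 0, 0],
    [0, 0, 0],
    [0, 0, 0]
  ],
  "hand": [-1, -1, -1, -1]
}}

```text
clock: 19.7
ee_pos: [0.483, 0.1287, 0.1082]
ee_rot: [0.711, 0.703, 0.001, 0.001]
contact_force: [-5.7, -0.9, 17.6]
opening: 0.004
```

```bash
python3 - <<'E'
from h import *
s=ctrl.sense(); print(s['ee_pos'],s['contact_force'],s['clock'])
snap('scene','sc5.png',crop=(330,110,510,250),scale=4)
E
```

```text
[0.48299973 0.12874759 0.10824352] [-5.71748917 -0.87096751 17.6087156 ] 19.7
```

View pics/sc5.png

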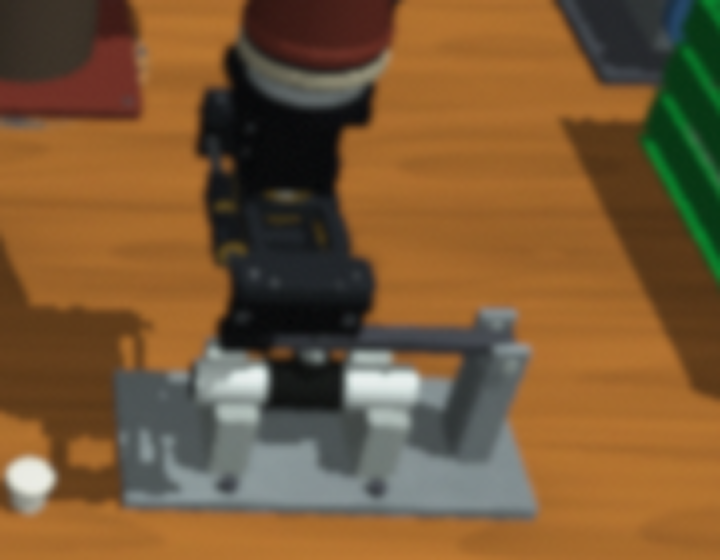

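```bash
python3 - <<'E'
from h import *
ctrl.sign_off(); s=ctrl.sense(); print(s['ee_pos'],s['contact_force'],s['clock'])
E
```

```text
the job is handed in; nothing more can be done
the job is handed in; nothing more can be done
```

The sleeved tube is lying in both V cradles with its sleeve in the gap. I let go of it, then swung the clamp lever down, and the job was handed in at about 19.7 s with the closed fingers still holding the lever.

- **Tube:** The picture taken after release showed it seated in both cradles, with its ends within a few pixels of where I predicted them.
- **Lever:** The last picture shows the lever level with its pad on the sleeve. The fingertips stopped at z = 0.108 m, which is the height of the grip's upper face when level. They did not go lower when the push rose from 14.5 to 24 N, so the lever is against its stop.
- **Push at hand-in:** The force reading was about 17.6 N down, against the 8 to 11 N needed. There was also about 6 N sideways, which I reduced from 11 N but did not remove.
- **Disagreement:** The top and wrist cameras differed by about 3 to 5 mm on where the fixture is. I aimed between the two, and the seated tube showed that was good enough.
- **Other objects:** I saw no sign of touching anything else, but I took no final picture of the rack or the rest of the bench.

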